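# Spin the three-blade fan by hand

### The arm

A 7-joint arm with a two-finger parallel gripper is mounted at the origin on a cart in front of the work surface, level with it; the furniture and walls round the work are solid. World frame = base frame: x ahead of the robot, y to its left, z up, the work surface at z = 0. Lengths are in m, angles in rad, forces in N, time in s.
With the tool pointing down it reaches from about 0.4 to 0.85 m from the base axis. Payload 4.5 kg.
Tool frame: the origin (TCP) lies between the finger pads; the fingertips stand robot.tip_reach ahead of it and the grasp point (between the pads) is the TCP (robot.tip_reach is the distance from the TCP to the fingertips, in m); z points along the fingers, y is the line along which they close (so a half turn about z gives the same grasp; the last joint's range is limited). The gripper opens to 85 mm and grips with 20 to 120 N. Pads are 22 mm wide; open, the fingers measure 114 mm over their backs; the gripper's body (76 mm by 85 mm) begins 54 mm behind the grasp point. The pads swing forward as they close: fully open they stand 13 mm farther back than shut.
Start: joints at [-1.284, 0.689, -0.195, 1.565, 0.157, 0.902, -0.215], TCP at [0.156, 0.605, 0.25] pointing down, gripper open.
Joint ranges: [-3.01, 3.01], [-0.46, 2.08], [-1.47, 1.51], [0.13, 2.56], [-1, 4.14], [0.04, 2.09], [-2.66, 2.66]. Speed limits (rad/s): [2.57, 2.57, 3.14, 3.14, 3.14, 3.14, 3.14].

### API

Orientations are given as a 3x3 rotation matrix whose columns are the frame's x, y, z axes.
In Python, from plant import robot, effector, ik, readout, vision gives the robot as it stands. The module is installed in compiled form; this text tells all that it offers. Calls block until the motion is done:
- robot.goto(position, orientation): joint-space move of the TCP to a pose.
- robot.move_linear(position, vel=0.15, frame=None, threshold=None): straight line of the TCP; frame=None keeps the orientation; vel is the mean speed in m/s. With threshold (N) it stops when the force on the tool has changed by that much, and returns True; else False.
- robot.move_j(angles): joint-space move.
- effector.ungrasp() and effector.close_gripper(grasp_force=None): open the fingers fully, or close them until they stop; grasp_force is the grip in N (None keeps the last).
- robot.dwell(seconds).
- ik(position, orientation): joint angles nearest the present ones, or None.
- readout.observe(): the state.
- vision.grab_frame(name): name is "scene" or "top" or "wrist"; returns a dict with "frame" (384x512x3 uint8, red, green, blue), "mtx" (3x3 intrinsics, pixels), "camera_from_world" (4x4, takes a point from world to camera coordinates); the wrist camera has in their place "tool_from_camera" (4x4, takes a point from camera to tool coordinates, whose origin is the TCP and whose axes are the flange's). Camera axes: x right, y down, z forward; pixel columns grow to the right and rows downward; lengths in m; the calibration is good to about 2 mm. A picture is of the moment at which its call begins: read the wrist's pose just before it. There is no depth.
A pose or a line that the arm cannot do raises robot.Unreachable and nothing moves.
- robot.job_done(): hands the job in; it is judged then, once.
The state is a dict: "time_s": time; "qpos": joint angles; "qvel": joint speeds; "joint_efforts": joint torques, N m; "eef_pos": TCP position; "tcp_rot": TCP orientation; "contact_force": force on the tool from outside, world axes, zero at the start; "torque": the same for the moment, N m; "opening": finger opening in m; "grasp_force": force on a finger pad.
Only numpy, scipy, OpenCV 4.12 (cv2) and the standard library are available. Lean on these libraries where they do the work, as an engineer would, in place of code of your own. Each camera call takes 0.05 s, during which the arm holds its last target. There are 200 camera calls.

### The job

The front guards are off the two small fans lying on their backs on the counter. Check that the three-blade one turns freely: reach in between its blades and gently push its rotor round by hand at least half a turn from where it stands, either way round, then take the hand away and let it come to rest. Do not turn the five-blade fan.

Things in the scene. Friction and masses are not known exactly. Their poses are not given: they have to be found in the camera images.
- fan3: The fan to check: fixed, on its back, 3 broad paddle blades (mm). Origin: centre of its underside, z up. Base plate radius 75, 14 high; motor radius 27, to 42; rotor hub radius 20, 48 to 82. Blades 51 to 73 high, 120 degrees apart, reaching radius 72: outer part a disc of radius 22 centred 50 from the axle. Midway between blades at radius 50 is a gap over 50 wide, open down to the base plate.
- fan3_tip (a point): Middle of the outer end of one blade of the three-blade fan, 72 mm from the axle and 62 mm above the counter; it goes round with the rotor. The other two blades are 120 and 240 degrees on.
- fan3_rotor (a joint): Angle of the three-blade rotor, rad, growing anticlockwise seen from above, -1 to 1 at the start. Turns without stop either way with little friction (0.0015 N m; rotor 0.12 kg) and coasts on when pushed, stopping within a second or two.
- fan5: The other fan, to be left alone: fixed, same base, motor, height, diameter and materials, but 5 narrow blades 29 mm wide, reaching to radius 72 mm, 62 mm above the counter. Origin: centre of its underside, z up.
- fan5_tip (a point): Middle of the outer end of one blade of the five-blade fan, 72 mm from the axle and 62 mm above the counter; it goes round with that rotor.

How it is judged:
On the way, in this order (a step that is already met when the one before it is completed fails the run):
1. the three-blade rotor has gone round about a quarter turn (80 degrees) from its start (distance of fan3_tip from where it was at the start of the episode above 0.0925 m).
2. it has gone round about half a turn from its start (within 30 degrees of the opposite side) (distance of fan3_tip from where it was at the start of the episode above 0.139 m).
At the end, for the whole second after the job is handed in: The three-blade rotor, having been pushed about half a turn (150 degrees) or more, is at rest (under 0.15 rad/s) at any angle; the five-blade rotor is where it was, within 20 mm at its blade tip (velocity of joint fan3_rotor between -0.15 and 0.15 rad/s and distance of fan5_tip from where it was at the start of the episode below 0.02 m); the robot touches nothing.
It fails at once if the five-blade rotor is turned (its blade tip moves over 20 mm) (distance of fan5_tip from where it was at the start of the episode above 0.02 m).
It fails at once if the three-blade fan is pressed or struck hard (over 40 N) (contact force between any of the fingers, the arm and fan3 above 40 N).
It also fails if it takes over 35 s, if anything falls off the work surface, if the arm or the gripper's body presses on something with over 40 N, if the wrist force passes 120 N, or if a joint passes its speed limit or range.

## Working session

There is one attempt and no reset: what is moved stays moved. The work goes in short steps, each a Python script; the robot and the scene stay as the last script left them, time stands still between calls to the robot, and variables do not carry over. Pictures are saved under pics/ and viewed, at most 10 in all, crops included, and the job is handed in when it is done.

```bash
mkdir -p pics; python3 - <<'E'
from plant import robot, effector, ik, readout, vision
import cv2, numpy as np
s=readout.observe(); print(s['time_s'],s['eef_pos'],s['tcp_rot'],robot.tip_reach,s['opening'])
ims=[]
for n in ['top','scene']:
    f=vision.grab_frame(n); np.savez(n+'.npz',f=f['frame'],K=f['mtx'],T=f['camera_from_world'])
    cv2.imwrite(f'pics/{n}.png',cv2.resize(f['frame'][:,:,::-1],(800,600),interpolation=cv2.INTER_CUBIC))
    print(n,f['mtx'],f['camera_from_world'])
E
```

```text
0.0 [0.15624916 0.60451742 0.2494756 ] [[-9.68219004e-01  2.50103680e-01 -3.31652913e-04]
 [ 2.50103864e-01  9.68217303e-01 -1.81995376e-03]
 [-1.34065044e-04 -1.84506149e-03 -9.99998289e-01]] 0.019 0.08549509411507462
top [[366.19474301   0.         256.14629966]
 [  0.         366.19474301 187.80417713]
 [  0.           0.           1.        ]] [[-0.00896693 -0.99987957 -0.01266663  0.12756551]
 [-0.99737887  0.00985258 -0.07168204  0.57190034]
 [ 0.07179821  0.01199066 -0.9973471   0.89475043]
 [ 0.          0.          0.          1.        ]]
scene [[421.58577833   0.         254.27885982]
 [  0.         421.58577833 197.45101873]
 [  0.           0.           1.        ]] [[ 0.90159845 -0.43247504  0.00925006 -0.4609062 ]
 [-0.28460995 -0.6091701  -0.74020874  0.28353859]
 [ 0.32575667  0.66473839 -0.67231352  0.70703604]
 [ 0.          0.          0.          1.        ]]
```

View pics/top.png

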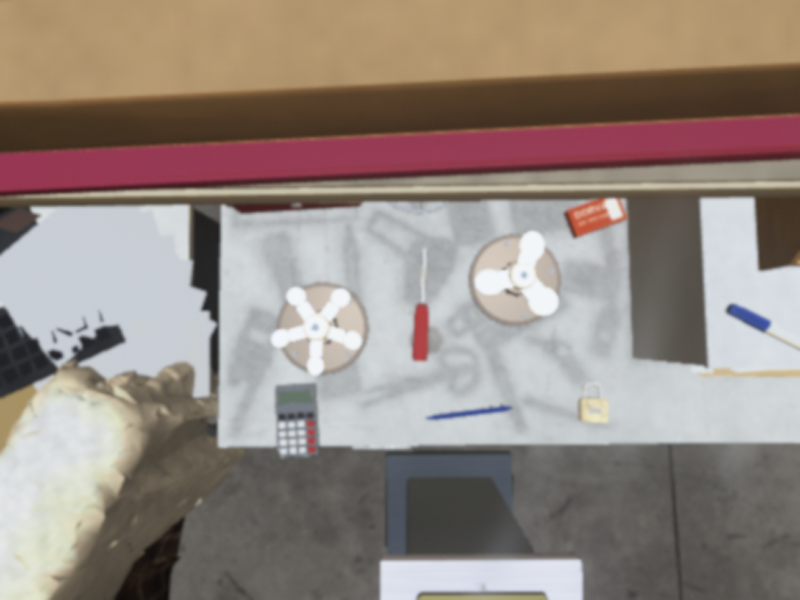

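View pics/scene.png

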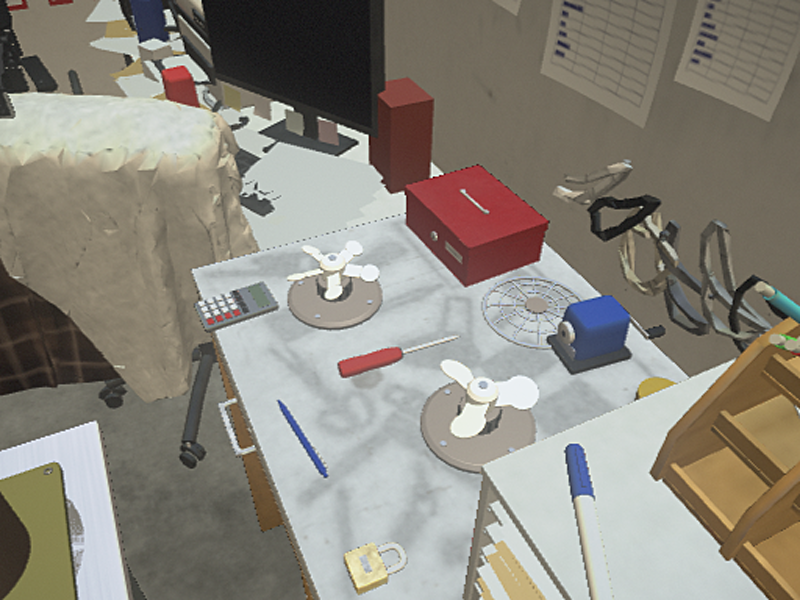

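The top view shows the three-blade fan with its hub at about (523,275) and the five-blade fan with its hub at (316,327). A shelf overhangs the back above v=200, there is a cabinet on the right with its edge at u=632–705, and a chair at the lower left. In the scene view the fan3 hub is at (483,390), the chair's top edge is near (200,120), and the cabinet corner is at (483,465).

```bash
cat > h.py <<'E'
import numpy as np
C={n:np.load(n+'.npz') for n in ('top','scene')}
def ray(n,u,v): # 800x600 view pixels
    K,T=C[n]['K'],C[n]['T']; d=np.linalg.inv(K)@[(u+.5)*.64-.5,(v+.5)*.64-.5,1]
    return -T[:3,:3].T@T[:3,3], T[:3,:3].T@d
def onz(n,u,v,z):
    c,d=ray(n,u,v); return c+d*(z-c[2])/d[2]
def tri(a,b):
    (c1,d1),(c2,d2)=ray('top',*a),ray('scene',*b)
    s=np.linalg.lstsq(np.c_[d1,-d2],c2-c1,rcond=None)[0]
    p,q=c1+s[0]*d1,c2+s[1]*d2; return (p+q)/2,np.linalg.norm(p-q)
E
python3 - <<'E'
from h import *
np.set_printoptions(precision=3,suppress=True)
print('fan3',onz('top',523,275,.082),onz('scene',483,386,.082),tri((523,275),(483,386)))
print('base',onz('top',515,279,.014),onz('scene',479,423,.014))
for t in [(532,241),(485,282),(546,302)]: print('tip',onz('top',*t,.062))
print('fan5',onz('top',316,327,.082),onz('scene',332,262,.082))
print('cab',tri((707,367),(483,465)))
print('chair',tri((190,370),(225,150)), tri((70,370),(100,97)))
for z in (.3,.4,.5,.6): print('shelf',onz('top',520,200,z),onz('top',520,190,z), onz('top',300,200,z))
print('toolbox',onz('top',235,207,0),onz('scene',466,283,0),onz('scene',410,245,0))
E
python3 - <<'E'
import cv2
a=cv2.imread('pics/top.png')[220:340,450:580]; cv2.imwrite('pics/c1.png',cv2.resize(a,None,fx=5,fy=5,interpolation=cv2.INTER_CUBIC))
E
```

```text
fan3 [ 0.595 -0.062  0.082] [ 0.594 -0.066  0.082] (array([ 0.596, -0.063,  0.078]), np.float64(0.0009116214030445278))
base [ 0.596 -0.063  0.014] [ 0.594 -0.069  0.014]
tip [ 0.649 -0.081  0.062]
tip [ 0.587 -0.008  0.062]
tip [ 0.555 -0.1    0.062]
fan5 [0.52  0.248 0.082] [0.517 0.239 0.082]
cab (array([ 0.466, -0.249,  0.237]), np.float64(0.000816712478648294))
chair (array([0.442, 0.396, 0.204]), np.float64(0.047252147434227613)) (array([0.372, 0.521, 0.258]), np.float64(0.19419073181175234))
shelf [ 0.657 -0.016  0.3  ] [ 0.669 -0.017  0.3  ] [0.66  0.231 0.3  ]
shelf [0.634 0.004 0.4  ] [0.643 0.004 0.4  ] [0.636 0.212 0.4  ]
shelf [0.61  0.024 0.5  ] [0.618 0.024 0.5  ] [0.612 0.193 0.5  ]
shelf [0.586 0.044 0.6  ] [0.592 0.044 0.6  ] [0.588 0.175 0.6  ]
toolbox [0.722 0.396 0.   ] [0.728 0.194 0.   ] [0.691 0.325 0.   ]
```

View pics/c1.png

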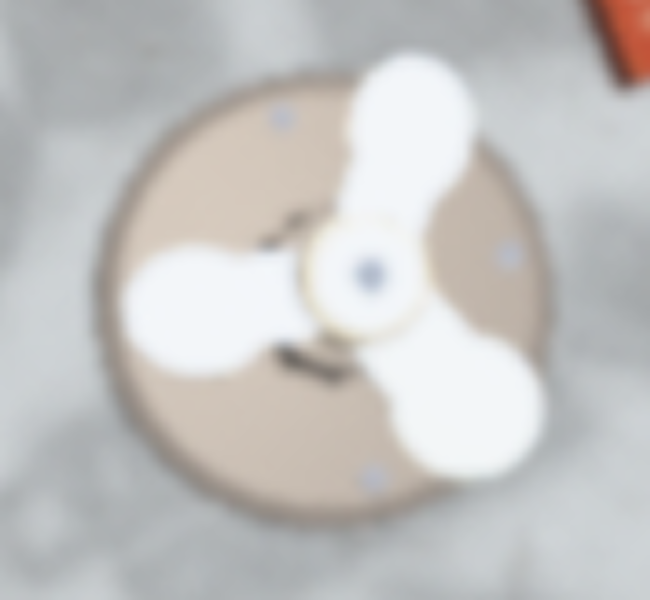

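The enlarged crop puts the hub at (370,273) and the blades at (415,118), (190,310) and (475,410). In world angles that is about -19°, 101° and 221°. The gap at 161° faces the robot. I'll go in there with the tool leaning back 25°, which keeps the wrist away from the overhanging shelf.

```bash
cat >> h.py <<'E'
from plant import robot, effector, ik, readout, vision
t=np.radians(25); R=np.array([[0,np.cos(t),np.sin(t)],[1,0,0],[0,np.sin(t),-np.cos(t)]])
ctr=np.array([.596,-.064])
def tcp(deg,r,ztip):  # TCP for a fingertip at polar place about fan3
    a=np.radians(deg); return np.r_[ctr+r*np.array([np.cos(a),np.sin(a)]),ztip]-R[:,2]*robot.tip_reach
E
python3 - <<'E'
from h import *
import cv2
effector.close_gripper(20); print('tip',robot.tip_reach,readout.observe()['opening'])
view=np.array([.44,-.03,.28])
for p in [view,tcp(161,50e-3,.15)]+[tcp(d,.05,.05) for d in (161,221,281,341)]: print(p.round(3),ik(p,R))
robot.move_linear([.14,.54,.36]); print(readout.observe()['time_s'])
robot.goto(view,R); robot.dwell(.2)
s=readout.observe(); print(s['time_s'],s['eef_pos'],s['contact_force'],s['qpos'])
f=vision.grab_frame('wrist'); print(f['tool_from_camera'],f['mtx'])
np.savez('w.npz',K=f['mtx'],X=f['tool_from_camera'],p=s['eef_pos'],R=s['tcp_rot'])
g=vision.grab_frame('scene')['frame']
cv2.imwrite('pics/w.png',np.vstack([f['frame'],])[:,:,::-1]); cv2.imwrite('pics/s2.png',g[:,:,::-1])
E
```

```text
tip 0.019 3.044556466706745e-05
[ 0.44 -0.03  0.28] [ 0.24457473  0.32468143 -0.40134387  2.42300179  1.68955026  0.17262479
 -1.76332536]
[ 0.541 -0.048  0.167] [ 0.50580553  0.7723407  -0.82279203  2.27464847  1.9286353   0.58656964
 -1.87727554]
[ 0.541 -0.048  0.067] [ 0.59240201  1.12625662 -1.04108184  2.30830429  2.0923432   0.97357527
 -1.91267103]
[ 0.55  -0.097  0.067] [ 0.70855156  1.12713092 -1.04019132  2.25621776  2.07652056  0.90068569
 -1.76114475]
[ 0.598 -0.113  0.067] [ 0.62372995  1.039587   -0.82438364  2.11619288  2.06977321  0.65319582
 -1.74119816]
[ 0.635 -0.08   0.067] [ 0.54254185  1.05062525 -0.8252412   2.02659794  1.96937747  0.65573236
 -1.68357066]
1.875
4.3917 [ 0.44030238 -0.02951101  0.28009382] [0.113548   0.26249564 0.22972274] [ 0.24367534  0.32476881 -0.40151696  2.42252904  1.68947238  0.17264724
 -1.76325344]
[[-5.54121193e-05 -9.44671098e-01 -3.28019075e-01  8.47943540e-02]
 [ 9.99997447e-01 -7.93303789e-04  2.11572813e-03  1.70055677e-04]
 [-2.25888599e-03 -3.28018121e-01  9.44668730e-01 -1.22852130e-01]
 [ 0.00000000e+00  0.00000000e+00  0.00000000e+00  1.00000000e+00]] [[309.18085747   0.         251.53328558]
 [  0.         309.18085747 187.57536845]
 [  0.           0.           1.        ]]
```

View pics/w.png

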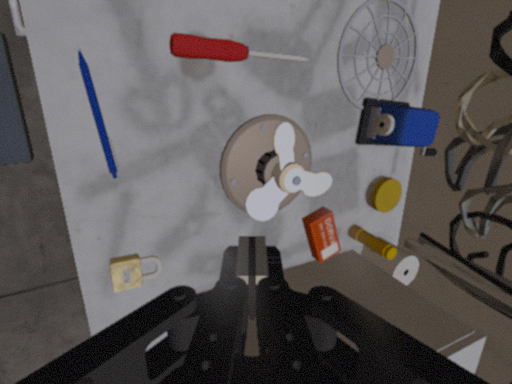

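View pics/s2.png

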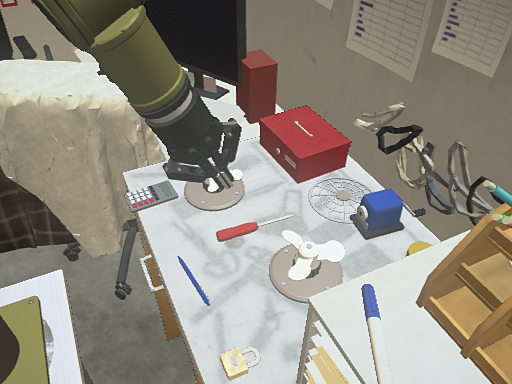

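The wrist view shows fan3's hub at (296,179) and its blades at (287,140), (318,183) and (265,200). The gap at upper left, facing the robot, is open, and the second scene view shows the arm clear of everything. Next I'll go in and push anticlockwise.

```bash
cat >> h.py <<'E'
import cv2
def push(a0,a1,vel=.07,r=.05,step=15):
    robot.move_linear(tcp(a0,r,.12),vel=.15)
    if robot.move_linear(tcp(a0,r,.05),vel=.07,threshold=8): print('hit going in'); return robot.move_linear(tcp(a0,r,.12))
    n=max(1,round(abs(a1-a0)/step)); 
    for a in np.linspace(a0,a1,n+1)[1:]:
        h=robot.move_linear(tcp(a,r,.05),vel=vel,threshold=15)
        if h: print('stopped at',a,readout.observe()['contact_force']); break
    robot.move_linear(tcp(a,r,.13),vel=.12)
def snap(name):
    f=vision.grab_frame('top')['frame'][140:218,288:371,::-1]
    cv2.imwrite(f'pics/{name}.png',cv2.resize(f,None,fx=7,fy=7,interpolation=cv2.INTER_CUBIC))
    s=readout.observe(); print(s['time_s'],s['eef_pos'],s['contact_force'])
E
python3 - <<'E'
from h import *
w=np.load('w.npz'); d=w['R']@w['X'][:3,:3]@np.linalg.inv(w['K'])@[296,179,1]; c=w['p']+w['R']@w['X'][:3,3]
print('hub wrist',c+d*(.082-c[2])/d[2])
push(161,286)
robot.move_linear([.46,-.03,.2],vel=.2); robot.dwell(.5); snap('p1')
E
```

```text
hub wrist [ 0.59512546 -0.06097938  0.082     ]
12.0667 [ 0.46004307 -0.03004009  0.19998755] [-0.09613851  0.63445386 -0.35522267]
```

View pics/p1.png

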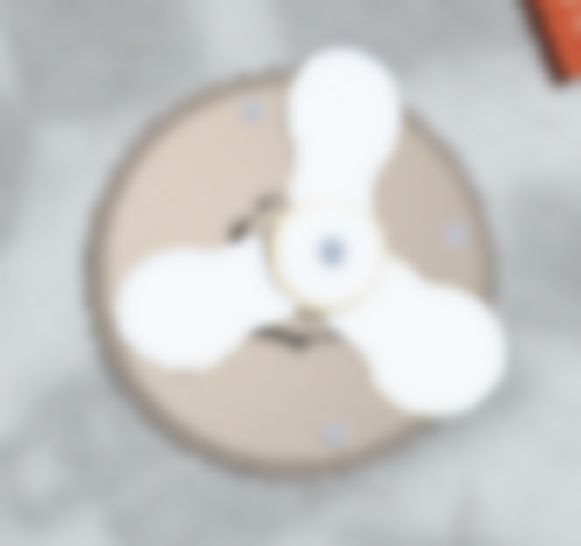

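The crop shows the blades now at about -9°, 111° and 231°. The finger pushed its blade past 310°, so the rotor has turned about 130°. It's at rest and the gap at 171° is open, so I'll do a second push the same way.

```bash
python3 - <<'E'
from h import *
push(171,258)
robot.move_linear([.46,-.03,.2],vel=.2); robot.dwell(1.0); snap('p2')
f=vision.grab_frame('top')['frame']; a=C['top']['f']
print('fan5 change',cv2.absdiff(f,a)[175:245,170:240].mean())
robot.dwell(.5); b=vision.grab_frame('top')['frame']; print('motion',cv2.absdiff(f,b)[140:218,288:371].mean())
E
```

```text
18.8417 [ 0.46000062 -0.02998152  0.20000954] [ 0.51809163  0.16748357 -0.36669242]
fan5 change 5.442108843537415
motion 0.27232004942848315
```

View pics/p2.png

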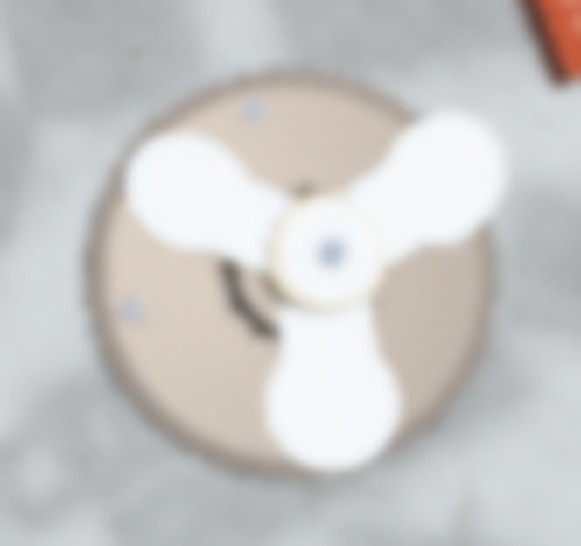

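The blades are now at about 60°, 180° and 300°, roughly 200° in total, and the rotor is at rest. The image difference around fan5 was 5.4, so I'll look at it before handing in.

```bash
python3 - <<'E'
from h import *
f=vision.grab_frame('top')['frame']; a=C['top']['f']
i=np.hstack([x[170:250,160:245] for x in (a,f)])[:,:,::-1]
cv2.imwrite('pics/f5.png',cv2.resize(i,None,fx=4,fy=4,interpolation=cv2.INTER_CUBIC))
E
```

```text
(no output)
```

View pics/f5.png

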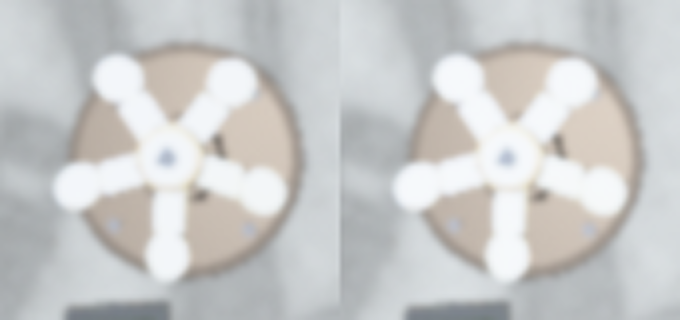

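The five-blade fan looks the same before and after: hub at (168,157) in the left half and (508,157) in the right, with the blades unmoved. Only the brightness changed.

```bash
python3 -c "
from plant import robot
print(robot.job_done())"
```

```text
the job is handed in; nothing more can be done
None
```

I pushed the three-blade rotor about 200° round (judged from the images), it came to rest with the hand clear and the five-blade fan unmoved, and I handed the job in; no verdict was returned.

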